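# Latch the presetting stop at mid position and butt the hemming die against it

## Task

On the presetting fixture, push the sprung stop plate in just far enough for the stop pin to drop behind the first tooth, then let go so that the stop springs back and latches at its mid position; do not drive it on into the rear notch. Then slide the hemming die segment along its channel until it butts against the latched stop, and take the hand away. Only push with the fingertips: do not lift the die, do not pull the stop pin, and leave the other parts where they lie.

Things in the scene. Friction and masses are not known exactly. Their poses are not given: they have to be found in the camera images.
- fixture: Fixed presetting fixture: steel base plate 380 x 94 x 12 mm, x -170 to +210. Origin: on the bench, mid channel; x along the channel, the way stop and die are pushed; z up. Channel floor 12 mm above the bench; rails, tops 22 mm above the bench, 42 mm apart, x -170 to +90. Grey bridge over the slide at x 98 to 122, 58 mm high; closed spring housing at x 138 to 208, 48 mm high.
- stop_slide (a joint): Travel (m) of the sprung stop along fixture +x; 0 = out. Spring 5 N at 0, plus 1 N per 10 mm. Past 0.031 the pin drops behind the first tooth; on release the stop springs back to 0.030 and stays: mid position. From 0.036 the pin climbs the second tooth (2 to 3 N more), at 0.058 it falls into the rear notch, for good. Push to about 0.040, not over 0.054. Let go short of 0.030, it returns to 0.
- stop_face (a point): Middle of the stop plate's flat upright front face, moving with the stop: 60 mm wide, 24 to 62 mm above the bench (this point 43), looking along fixture -x. It is pushed here, and the die butts here. At fixture x = +10 mm at travel 0, +40 mm when latched at mid. Axes as the fixture's.
- stop_pin (a joint): Height of the sprung stop pin (m): 0 = down; a tooth passing below lifts it by 10 mm and it drops by itself. It stands upright through the bridge.
- pin_knob (a point): Middle of the top of the stop pin's round knob (18 mm across), 110 mm along fixture x and 75 mm above the bench with the pin down.
- hem_die: Loose steel hemming die segment, 0.55 kg: block 60 mm long (its x, along fixture x), 36 wide, 45 high, slit along each side, groove along the top, in the channel with 3 mm play each side. Origin: centre of its underside; flat end faces 30 mm either side. 80 to 110 mm from the stop at the start. Slides at 2 to 6 N; pushed a few mm too far, the spring brings stop and die back to mid on release.
- bushing_a: Bystander: bronze bushing, 32 mm across, 30 mm high, upright on the bench; origin at the centre of its underside.
- bushing_b: Bystander: a second bushing like the first.
- radius_tip: Bystander: steel radius tip, a round-topped bar 70 x 20 x 26 mm lying on the bench; origin at the centre of its underside.
- die_guard: Bystander: blue plastic die guard, a U channel 110 x 34 x 38 mm, open side up; origin at the centre of its underside.
- grease_tin: Bystander: round tin, 60 mm across, 60 mm high; origin at the centre of its underside.
There are look-alikes about, which are no part of the job. Leave any purple or red look-alike of the hem_die alone.

How it is judged:
By the outcome, as a careful person would: the job done as asked, in the order asked, and still so for the second after the job is handed in, with the robot touching nothing.
It also fails if it takes over 50 s, if anything falls off the work surface, if the arm or the gripper's body presses on something with over 40 N, if the wrist force passes 120 N, or if a joint passes its speed limit or range.

## Robot

A 6-joint arm with a two-finger parallel gripper is mounted at the origin on the work surface. World frame = base frame: x ahead of the robot, y to its left, z up, the work surface at z = 0. Lengths are in m, angles in rad, forces in N, time in s.
With the tool pointing down it reaches from about 0.35 to 0.975 m from the base axis. Payload 4.9 kg.
Tool frame: the origin (TCP) lies at the very end of the fingers, on their centre line; the grasp point (between the pads) lies 19 mm behind it (manip.grip_depth is the distance from the TCP to the grasp point, in m); z points along the fingers, x is the direction in which the jaws open and shut, and the axes are right-handed (so a half turn about z gives the same grasp; the last joint's range is limited). The gripper opens to 85 mm and grips with 20 to 120 N. Pads are 22 mm wide; open, the fingers measure 114 mm over their backs; the gripper's body (76 mm by 85 mm) begins 54 mm behind the grasp point. The pads swing forward as they close: fully open they stand 13 mm farther back than shut.
Start: joints at [-1.351, 0.053, 1.613, -0, 1.476, -0.119], TCP at [0.208, -0.589, 0.231] pointing down, gripper open.
Joint ranges: [-3.01, 3.01], [-1.01, 2.22], [0.06, 2.58], [-1.02, 4.17], [0.09, 2.62], [-3.14, 3.14]. Speed limits (rad/s): [2.57, 2.57, 3.14, 3.14, 3.14, 3.14].

## Interface

Orientations are given as a unit quaternion [w, x, y, z].
In Python, from plant import manip gives the robot as it stands. The module is installed in compiled form; this text tells all that it offers.
- The arm moves only by the shell command python3 -m crank 'ROWS' [OPENING]. ROWS is JSON, a list of rows, each a list of 4 numbers: the shift along the tool's x, y, z in cm, then the turn about the tool's z in units of 6 degrees (1.0 is 6 degrees). A call has 1 to 10 rows; each row shifts and turns the commanded pose from where the row before left it, along the tool's axes as they then stand; what a row does not reach is not made up. A row lasts 1/12 s, in which the tool goes at most 41.7 mm and 7.16 degrees, less where a joint would pass 70% of its speed; a pose out of reach is approached as far as the arm can. A call with a gripper value outside its range is refused whole. OPENING is the opening, from 0 (shut) to 1 (fully open), set as the call begins (- or left out, the last holds). The fingers move at their own pace and stop on an object; the grip force is fixed at half the most. Time passes only in rows, so rows that do not move let the fingers close. It gives the time, the measured TCP pose, the force and the opening at its end, in the units of the state.
- manip.state(): the state, without advancing time (a new reading comes with each control period).
- manip.grab_frame(name): name is "scene" or "top" or "wrist"; returns a dict with "img" (420x560x3 uint8, red, green, blue), "intrinsics" (3x3 intrinsics, pixels), "position" and "orientation" of the camera in the world. Camera axes: x right, y up, looking along -z (the intrinsics and any distortion apply to the point x, -y, -z); pixel columns grow to the right and rows downward; lengths in m; the calibration is good to about 2 mm. A picture is of the moment at which its call begins. There is no depth.
- manip.job_done(): hands the job in, once; it reports no verdict.
The state is a dict: "time": time; "joint_pos": joint angles; "joint_vel": joint speeds; "joint_efforts": joint torques, N m; "tool_pos": TCP position; "tool_rot": TCP orientation; "contact_force": force on the tool from outside, world axes, zero at the start; "ft_torque": the same for the moment, N m; "gripper_width": opening from 0.0 (shut) to 1.0 (fully open).
Only numpy, scipy, OpenCV 4.12 (cv2) and the standard library are available. Lean on these libraries where they do the work, as an engineer would, in place of code of your own. Each camera call takes 0.05 s, during which the arm holds its last target.

## Working session

There is one attempt and no reset: what is moved stays moved. The work goes in short steps, Python scripts to look and compute and a shell command to move; the robot and the scene stay as the last step left them, time stands still between calls to the robot, and variables do not carry over. Pictures are saved under pics/ and viewed, and the job is handed in when it is done.

```bash
mkdir -p pics; cat > h.py <<'E'
import numpy as np,cv2,pickle
from plant import manip
from scipy.spatial.transform import Rotation as R
def grab(n,fn):
    f=manip.grab_frame(n); cv2.imwrite(f'pics/{fn}.png',f['img'][:,:,::-1]); pickle.dump(f,open(f'pics/{fn}.pkl','wb'))
    return f
def rot(q): return R.from_quat([q[1],q[2],q[3],q[0]]).as_matrix()
def ray(f,u,v):
    K=np.array(f['intrinsics']); d=np.array([(u-K[0,2])/K[0,0],-(v-K[1,2])/K[1,1],-1.]); return rot(f['orientation'])@d
def onz(f,u,v,z):
    p=np.array(f['position']); d=ray(f,u,v); return p+d*(z-p[2])/d[2]
def proj(f,P):
    K=np.array(f['intrinsics']); c=rot(f['orientation']).T@(np.array(P)-f['position']); return K[0,0]*c[0]/-c[2]+K[0,2], K[1,2]-K[1,1]*c[1]/-c[2]
E
python3 - <<'E'
from h import *
for n in('scene','top'):
    f=grab(n,n+'0'); print(f.keys(),f['intrinsics'],f['position'],f['orientation'])
print(manip.state())
E
```

```text
dict_keys(['img', 'intrinsics', 'position', 'orientation']) [[489.05506288   0.         287.69865482]
 [  0.         489.05506288 200.69328944]
 [  0.           0.           1.        ]] [ 0.96598973 -0.30325108  0.84973617] [0.86459174 0.23304077 0.12313201 0.42779859]
dict_keys(['img', 'intrinsics', 'position', 'orientation']) [[503.82396034   0.         279.06779433]
 [  0.         503.82396034 202.95572522]
 [  0.           0.           1.        ]] [ 0.51095157 -0.0392984   1.04023353] [ 0.71355591  0.03951267 -0.01490078 -0.69932445]
{'time': 0.1, 'joint_pos': array([-1.35095862e+00,  5.33019585e-02,  1.61415676e+00, -1.34557540e-05,
        1.47600456e+00, -1.18985320e-01]), 'joint_vel': array([ 0.00028267, -0.0014062 , -0.00423431,  0.00292159,  0.00058755,
        0.00021612]), 'joint_efforts': array([-4.79960217e-04, -3.94906783e+01, -3.71361530e+01, -1.87526243e-04,
        3.97270560e-03,  1.41950345e-06]), 'tool_pos': array([ 0.20761714, -0.58890908,  0.23017903]), 'tool_rot': array([-6.22220642e-04,  8.16203807e-01, -5.77763335e-01, -6.98351726e-04]), 'contact_force': array([-0.37588455, -0.30440173,  0.2365961 ]), 'ft_torque': array([0.05109952, 0.00618582, 0.01550542]), 'gripper_width': 0.9972852753337775}
```

View pics/scene0.png

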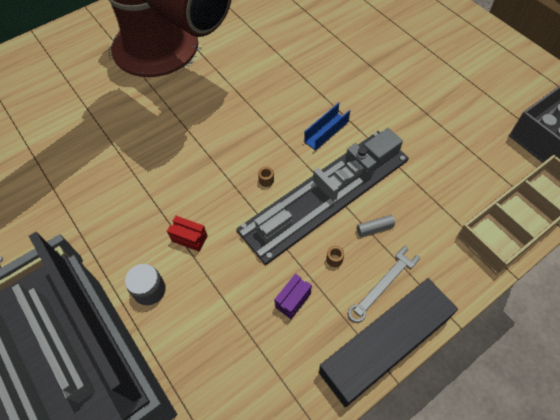

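View pics/top0.png

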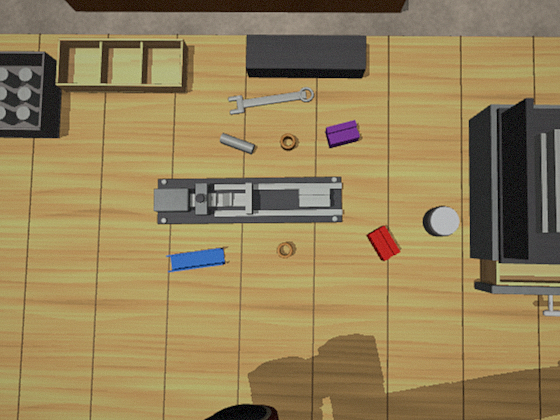

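```bash
python3 - <<'E'
import cv2
a=cv2.imread('pics/top0.png')[165:235,145:355]; cv2.imwrite('pics/topc.png',cv2.resize(a,None,fx=3.8,fy=3.8,interpolation=cv2.INTER_CUBIC))
a=cv2.imread('pics/scene0.png')[120:265,230:420]; cv2.imwrite('pics/scc.png',cv2.resize(a,None,fx=4,fy=4,interpolation=cv2.INTER_CUBIC))
E
```

```text
(no output)
```

View pics/topc.png

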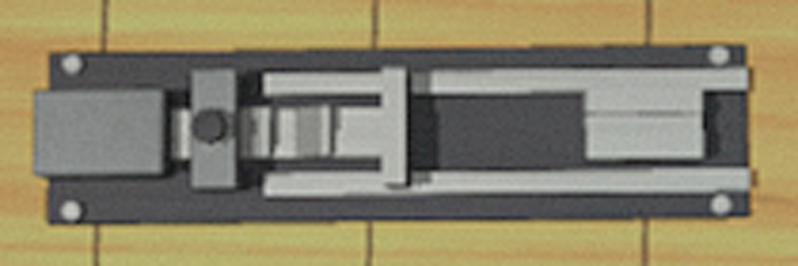

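View pics/scc.png

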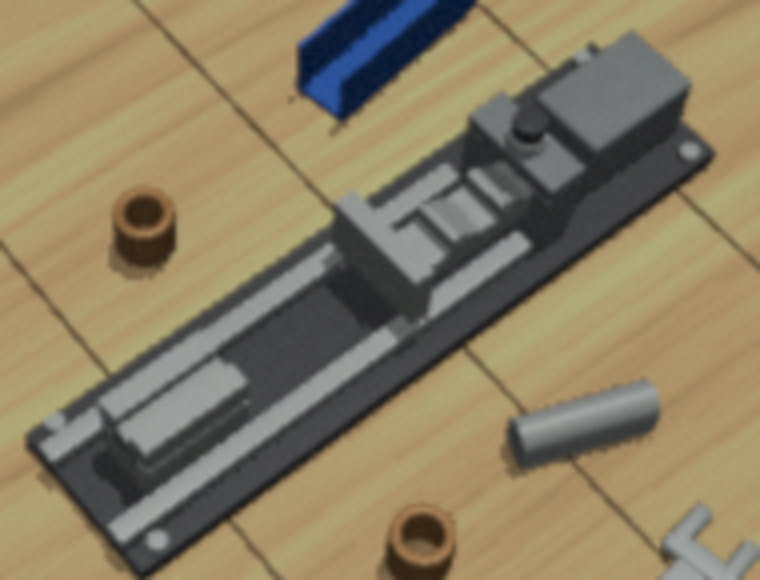

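```bash
python3 - <<'E'
from h import *
f=pickle.load(open('pics/top0.pkl','rb')); g=pickle.load(open('pics/scene0.pkl','rb'))
c=lambda x,y:((x+.5)/3.8-.5+145,(y+.5)/3.8-.5+165)
s=lambda x,y:((x+.5)/4-.5+230,(y+.5)/4-.5+120)
C=[onz(f,*c(*p),.012) for p in((745,46),(748,214),(48,222),(48,54))]
for p in C: print('plate',p)
for p in((28,440),(140,577),(713,155)): print('scene plate',onz(g,*s(*p),.012))
print('dims',np.linalg.norm(C[0]-C[1]),np.linalg.norm(C[1]-C[2]))
ax=(C[3]+C[2]-C[0]-C[1]);ax/=np.linalg.norm(ax);ay=np.array([-ax[1],ax[0],0])
cen=sum(C)/4; O=cen-ax*.02; O[2]=0
print('O',O,'ax',ax,np.degrees(np.arctan2(ax[1],ax[0])))
fr=lambda p:((p-O)@ax*1e3,(p-O)@ay*1e3)
for n,p,z in(('stopfront top',(408,125),.062),('die -x end top',(702,125),.057),('die +x end top',(584,125),.057),('knob',(210,126),.075)):
    q=onz(f,*c(*p),z); print(n,q,fr(q))
for n,p,z in(('knob',(530,118),.075),('die corner',(130,430),.057),('die',(245,380),.057)):
    q=onz(g,*s(*p),z); print('scene',n,q,fr(q))
st=manip.state(); T=rot(st['tool_rot']); print(T)
E
```

```text
plate [ 0.64614174 -0.12769419  0.012     ]
plate [ 0.55561892 -0.13038457  0.012     ]
plate [0.54371035 0.24736423 0.012     ]
plate [0.6352923 0.2510575 0.012    ]
scene plate [ 0.55642276 -0.13066805  0.012     ]
scene plate [ 0.6470008  -0.12944469  0.012     ]
scene plate [0.63614955 0.24709711 0.012     ]
dims 0.09056279358105584 0.3779364635742501
O [0.59579222 0.04009478 0.        ] ax [-0.03006967  0.99954781  0.        ] 91.72312513601085
stopfront top [0.59572432 0.04873461 0.062     ] (np.float64(8.637962087850505), np.float64(-0.19192683758127901))
die -x end top [ 0.59895373 -0.10229522  0.057     ] (np.float64(-142.42068006107706), np.float64(1.1215411908886588))
die +x end top [ 0.597835   -0.04168782  0.057     ] (np.float64(-81.807051294102), np.float64(0.41732241531579894))
knob [0.592222   0.14858052 0.075     ] (np.float64(108.54403839136941), np.float64(0.30647892351167116))
scene knob [0.59045924 0.15069391 0.075     ] (np.float64(110.70947292296246), np.float64(2.0048895710425505))
scene die corner [ 0.6025864  -0.10008048  0.057     ] (np.float64(-140.31617754167672), np.float64(-2.5760811194749365))
scene die [ 0.61386227 -0.04266896  0.057     ] (np.float64(-83.26967760323289), np.float64(-15.573195467192438))
[[ 3.32378082e-01 -9.43146136e-01 -4.21002128e-04]
 [-9.43144398e-01 -3.32378283e-01  1.82268176e-03]
 [-1.85898722e-03 -2.08753669e-04 -9.99998250e-01]]
```

```bash
cat >> h.py <<'E'
O=np.array([.59579,.04009,0]);AX=np.array([-.03007,.99955,0]);AY=np.array([-.99955,-.03007,0])
def rep(fx=None,fy=0,z=None):
    s=manip.state();p=s['tool_pos'];T=rot(s['tool_rot']);r=p-O
    print('t',round(s['time'],2),'fix mm',np.round([r@AX*1e3,r@AY*1e3,p[2]*1e3],1),'F fix',np.round([s['contact_force']@AX,s['contact_force']@AY,s['contact_force'][2]],1),'w',round(s['gripper_width'],3))
    ang=np.degrees(np.arctan2(T[:,1]@-AY*-1,T[:,1]@-AX)); print('tooly vs -AX deg (world ccw)',round(float(np.degrees(np.arctan2((-AX[0]*T[1,1]+AX[1]*T[0,1]),-AX@T[:,1]))),2),'tilt z',np.round(T[:,2],4))
    if fx is not None:
        d=O+AX*fx/1e3+AY*fy/1e3-p; d[2]=(z/1e3-p[2]); print('tool move cm',np.round(T.T@d*100,2))
E
python3 -m crank '[[-3.16,-1.3,0,0],[-3.16,-1.3,0,0],[-3.16,-1.3,0,0],[-3.16,-1.3,0,0],[-3.16,-1.3,0,0],[-3.16,-1.3,0,0],[-3.16,-1.3,0,0]]' 0
python3 -m crank '[[0,0,0,-1],[0,0,0,-1],[0,0,0,-1],[0,0,0,-1],[0,0,0,-1],[0,0,0,-1],[0,0,0,-1],[0,0,0,-1],[0,0,0,-1],[0,0,0,-1]]' 0
python3 -c "
from h import *
rep(-25,0,150)"
```

```text
time: 0.68
tool_pos: [0.2198, -0.3487, 0.2305]
tool_rot: [-0.0, 0.816, -0.578, -0.0]
contact_force: [0.8, 0.1, 0.9]
gripper_width: 0.007
time: 1.52
tool_pos: [0.2199, -0.3503, 0.2308]
tool_rot: [-0.0, 0.996, -0.09, -0.0]
contact_force: [-0.2, -0.2, 0.9]
gripper_width: -0.005
t 1.52 fix mm [-378.9  387.5  230.8] F fix [-0.2  0.2  0.9] w -0.005
tooly vs -AX deg (world ccw) -12.02 tilt z [-3.e-04  8.e-04 -1.e+00]
tool move cm [ 30.53 -42.67   8.1 ]
```

Turn the last 12°, then move over to the gap between the die and the stop.

```bash

python3 -m crank '[[0,0,0,-1],[0,0,0,-1],[0,0,0,0]]'
python3 -c "
from h import *
rep(-25,0,150)"
```

```text
time: 1.77
tool_pos: [0.2199, -0.3503, 0.2308]
tool_rot: [-0.0, 1.0, 0.013, -0.0]
contact_force: [-0.0, -0.9, -0.2]
gripper_width: 0.004
t 1.77 fix mm [-378.9  387.4  230.8] F fix [-0.9  0.  -0.2] w 0.004
tooly vs -AX deg (world ccw) -0.22 tilt z [-3.e-04  9.e-04 -1.e+00]
tool move cm [ 38.61 -35.53   8.1 ]
```

```bash

python3 -m crank '[[2.75,-2.53,0,0],[2.75,-2.53,0,0],[2.75,-2.53,0,0],[2.75,-2.53,0,0],[2.75,-2.53,0,0],[2.75,-2.53,0,0],[2.75,-2.53,0,0]]'
python3 -m crank '[[2.75,-2.53,0,0],[2.75,-2.53,0,0],[2.75,-2.53,0,0],[2.75,-2.53,0,0],[2.75,-2.53,0,0],[2.75,-2.53,0,0],[2.75,-2.53,0,0]]'
python3 -m crank '[[0,0,2,0],[0,0,2,0],[0,0,2,0],[0,0,0,0]]'
python3 -c "
from h import *
rep(-25,0,40)
grab('wrist','w1');grab('scene','s1');rep()"
```

```text
time: 2.35
tool_pos: [0.409, -0.1671, 0.2312]
tool_rot: [0.0, 1.0, 0.011, 0.0]
contact_force: [0.5, -2.1, -0.5]
gripper_width: -0.001
time: 2.93
tool_pos: [0.5971, 0.0147, 0.2308]
tool_rot: [0.0, 1.0, 0.011, -0.0]
contact_force: [0.1, -1.0, 0.1]
gripper_width: -0.001
time: 3.27
tool_pos: [0.5931, 0.0136, 0.1655]
tool_rot: [-0.001, 1.0, 0.011, -0.005]
contact_force: [-0.1, -0.6, -1.2]
gripper_width: -0.001
t 3.27 fix mm [-26.4   3.4 165.5] F fix [-0.6  0.2 -1.2] w -0.001
tooly vs -AX deg (world ccw) -0.42 tilt z [-0.0095  0.001  -1.    ]
tool move cm [ 0.46 -0.12 12.55]
t 3.37 fix mm [-27.    1.1 170.3] F fix [-0.6  0.6  0.7] w 0.003
tooly vs -AX deg (world ccw) -0.4 tilt z [-2.5e-03  3.0e-04 -1.0e+00]
```

View pics/w1.png

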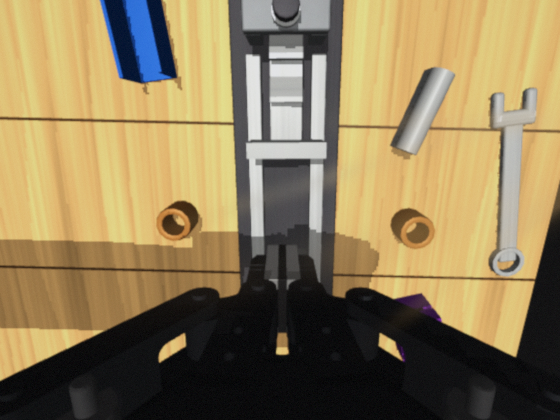

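View pics/s1.png

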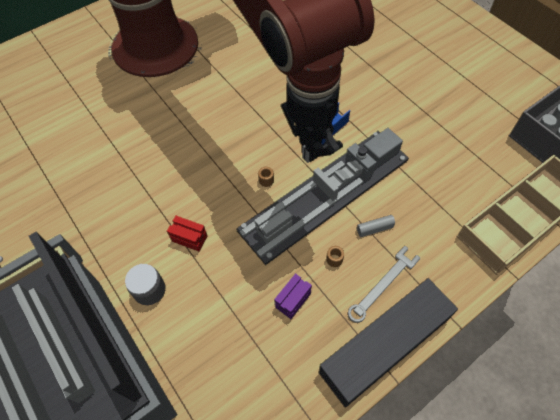

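The wrist picture shows the shut fingers centred over the channel (283,260) with the stop plate ahead at (287,148), and the knob at (287,8).

```bash

python3 -m crank '[[0.1,-0.1,2.5,0],[0,-0.1,2.5,0],[0,0,2.5,0],[0,0,2.5,0],[0,0,1.5,0],[0,0,1.2,0],[0,0,0,0],[0,0,0,0]]'
python3 -c "
from h import *
rep(-5,0,40)"
```

```text
time: 4.03
tool_pos: [0.5978, 0.0148, 0.0453]
tool_rot: [0.0, 1.0, 0.012, 0.001]
contact_force: [0.1, -0.1, 0.2]
gripper_width: 0.002
t 4.03 fix mm [-25.3  -1.3  45.3] F fix [-0.1 -0.1  0.2] w 0.002
tooly vs -AX deg (world ccw) -0.35 tilt z [ 1.2e-03 -1.0e-04 -1.0e+00]
tool move cm [-0.14 -2.03  0.53]
```

```bash

python3 -m crank '[[-0.1,-0.5,0.4,0],[0,-0.5,0,0],[0,-0.5,0,0],[0,-0.3,0,0],[0,0,0,0]]'
python3 -m crank '[[0,-0.2,0,0],[0,-0.2,0,0],[0,0,0,0]]'
python3 -m crank '[[0,-0.2,0,0],[0,-0.2,0,0],[0,0,0,0]]'
python3 -c "
from h import *
rep(-5,0,40)"
```

```text
time: 4.45
tool_pos: [0.596, 0.0339, 0.041]
tool_rot: [-0.0, 1.0, 0.013, 0.001]
contact_force: [-0.0, -0.3, 0.9]
gripper_width: -0.003
time: 4.7
tool_pos: [0.5956, 0.0373, 0.0404]
tool_rot: [-0.0, 1.0, 0.012, 0.0]
contact_force: [-0.4, -0.6, 0.1]
gripper_width: -0.001
time: 4.95
tool_pos: [0.5955, 0.0403, 0.0403]
tool_rot: [0.001, 1.0, 0.013, -0.0]
contact_force: [-0.4, -3.2, -0.2]
gripper_width: 0.002
t 4.95 fix mm [ 0.2  0.3 40.3] F fix [-3.2  0.5 -0.2] w 0.002
tooly vs -AX deg (world ccw) -0.28 tilt z [-1.0e-04 -1.9e-03 -1.0e+00]
tool move cm [0.03 0.52 0.03]
```

```bash

python3 -m crank '[[0,-0.2,0,0],[0,-0.4,0,0],[0,-0.4,0,0],[0,-0.4,0,0],[0,-0.4,0,0],[0,-0.4,0,0],[0,0,0,0]]'
python3 -m crank '[[0,-0.3,0,0],[0,-0.3,0,0],[0,-0.3,0,0],[0,-0.2,0,0],[0,0,0,0]]'
python3 -c "
from h import *
rep(40,0,40)"
```

```text
time: 5.53
tool_pos: [0.5949, 0.0603, 0.0403]
tool_rot: [0.003, 1.0, 0.012, -0.0]
contact_force: [-1.0, -9.8, 0.3]
gripper_width: 0.003
time: 5.95
tool_pos: [0.5946, 0.0721, 0.0403]
tool_rot: [0.002, 1.0, 0.012, -0.0]
contact_force: [-0.2, -8.5, -0.2]
gripper_width: -0.001
t 5.95 fix mm [32.1  0.2 40.3] F fix [-8.5  0.5 -0.2] w -0.001
tooly vs -AX deg (world ccw) -0.3 tilt z [-5.0e-04 -3.8e-03 -1.0e+00]
tool move cm [ 0.02 -0.79  0.03]
```

```bash

python3 -m crank '[[0,-0.2,0,0],[0,-0.2,0,0],[0,0,0,0],[0,0,0,0]]'
python3 -m crank '[[0,-0.2,0,0],[0,-0.1,0,0],[0,0,0,0],[0,0,0,0]]'
python3 -c "
from h import *
rep(40,0,40);grab('wrist','w2');grab('top','t2')"
```

```text
time: 6.28
tool_pos: [0.5945, 0.0758, 0.0403]
tool_rot: [0.002, 1.0, 0.012, -0.0]
contact_force: [-1.1, -9.7, 0.0]
gripper_width: 0.004
time: 6.62
tool_pos: [0.5944, 0.0786, 0.0403]
tool_rot: [0.002, 1.0, 0.012, -0.0]
contact_force: [-0.6, -10.0, 1.5]
gripper_width: 0.005
t 6.62 fix mm [38.5  0.2 40.3] F fix [-10.    0.9   1.5] w 0.005
tooly vs -AX deg (world ccw) -0.31 tilt z [-6.0e-04 -4.6e-03 -1.0e+00]
tool move cm [ 0.02 -0.15  0.03]
```

View pics/w2.png

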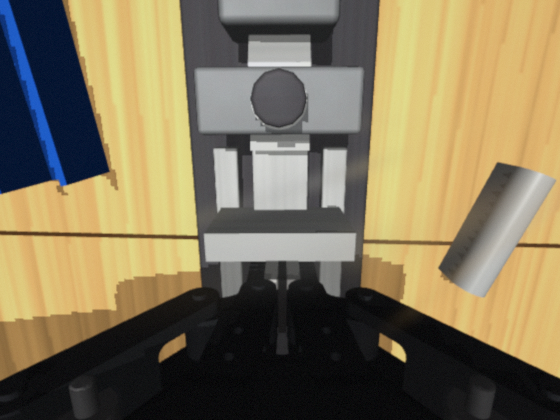

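The fingertips are pressing the plate at (280,248); travel is about 38.5 mm, and the force had a dip near 31 mm as expected. I'll back off and check the latch.

```bash

python3 -m crank '[[0,0.3,0,0],[0,0.3,0,0],[0,0.2,0,0],[0,0,0,0]]'
python3 -m crank '[[0,0.3,0,0],[0,0.3,0,0],[0,0.4,0,0],[0,0.6,0,0],[0,0.6,0,0],[0,0,0,0]]'
python3 -c "
from h import *
rep(-5,0,130);grab('wrist','w3')"
```

```text
time: 7.05
tool_pos: [0.5947, 0.0706, 0.0403]
tool_rot: [0.002, 1.0, 0.012, -0.0]
contact_force: [-1.7, -7.5, 0.6]
gripper_width: -0.001
time: 7.55
tool_pos: [0.5954, 0.05, 0.0403]
tool_rot: [0.0, 1.0, 0.012, 0.0]
contact_force: [-0.7, 0.8, -0.1]
gripper_width: -0.002
t 7.55 fix mm [10.   0.1 40.3] F fix [ 0.8  0.7 -0.1] w -0.002
tooly vs -AX deg (world ccw) -0.36 tilt z [ 1.e-04 -1.e-04 -1.e+00]
tool move cm [ 0.02  1.5  -8.97]
```

View pics/w3.png

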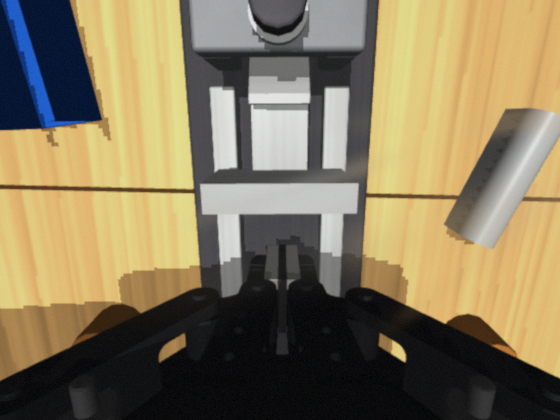

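A gap has opened between the fingertips (282,245) and the plate's front edge (row 213). I'll measure the plate's position.

```bash

python3 -c "
from h import *
f=pickle.load(open('pics/w3.pkl','rb'))
q=onz(f,280,213.5,.062);print(q,(q-O)@AX,(q-O)@AY)"
python3 -m crank '[[0,0,-1.5,0],[0,0,-2.5,0],[0,0,-2.5,0],[0,0,-2,0],[0,0,0,0],[0,0,0,0]]'
python3 -c "
from h import *
rep(-185,0,130)"
```

```text
[0.59295835 0.08115767 0.062     ] 0.041134332717616004 0.0015954714743351408
time: 8.1
tool_pos: [0.5963, 0.0511, 0.1269]
tool_rot: [-0.0, 1.0, 0.012, 0.002]
contact_force: [-0.3, 0.1, -0.3]
gripper_width: -0.002
t 8.1 fix mm [ 11.   -0.8 126.9] F fix [ 0.1  0.3 -0.3] w -0.002
tooly vs -AX deg (world ccw) -0.3 tilt z [ 3.3e-03  1.0e-04 -1.0e+00]
tool move cm [ 0.02 19.6  -0.31]
```

Stop face is at fixture x ≈ +41 mm, so it is latched at mid. Now go behind the die.

```bash

python3 -m crank '[[0,3,0,0],[0,3,0,0],[0,3,0,0],[0,3,0,0],[0,3,0,0],[0,2.5,0,0],[0,1,0,0],[0,0,0,0],[0,0,0,0]]'
python3 -c "
from h import *
rep(-172,0,32);grab('wrist','w4');grab('top','t4')"
```

```text
time: 8.85
tool_pos: [0.599, -0.1334, 0.1238]
tool_rot: [-0.001, 1.0, 0.012, -0.001]
contact_force: [-0.2, 0.1, -0.2]
gripper_width: -0.001
t 8.85 fix mm [-173.5    2.   123.8] F fix [ 0.1  0.2 -0.2] w -0.001
tooly vs -AX deg (world ccw) -0.36 tilt z [-0.0023  0.0016 -1.    ]
tool move cm [ 0.22 -0.14  9.18]
```

View pics/w4.png

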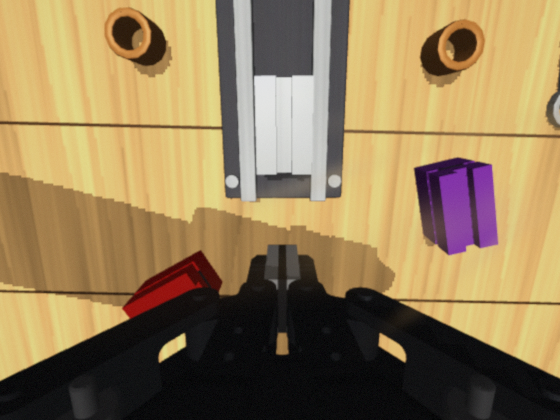

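View pics/t4.png

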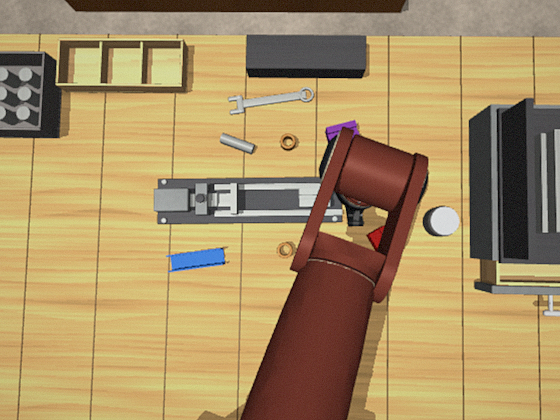

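Three candidates: grey block in the channel at (284,125), purple at (458,205), red at (175,285). The grey one is the hem_die, since it lies in the channel and isn't purple or red. The enlarged crop above already showed it. The fingers are clear behind it, so lower.

```bash

python3 -c "
from h import *
f=pickle.load(open('pics/w4.pkl','rb'))
for v in (75,175):
  q=onz(f,284,v,.057);print((q-O)@AX,(q-O)@AY)"
python3 -m crank '[[0.1,0,1.5,0],[0.1,0,2,0],[0,0,2,0],[0,0,2,0],[0,0,1.2,0],[0,0,0.5,0],[0,0,0,0],[0,0,0,0]]'
python3 -c "
from h import *
rep(-155,0,32)"
```

```text
-0.08147918425593088 0.0012407251495527936
-0.142136463291 0.0014662852295172061
time: 9.62
tool_pos: [0.6023, -0.1335, 0.034]
tool_rot: [0.0, 1.0, 0.013, 0.0]
contact_force: [-0.8, -0.9, 0.8]
gripper_width: -0.001
t 9.62 fix mm [-173.8   -1.3   34. ] F fix [-0.9  0.8  0.8] w -0.001
tooly vs -AX deg (world ccw) -0.27 tilt z [ 8.e-04 -2.e-04 -1.e+00]
tool move cm [-0.14 -1.87  0.2 ]
```

```bash

python3 -m crank '[[-0.1,-0.5,0,0],[0,-0.5,0,0],[0,-0.5,0,0],[0,-0.3,0,0],[0,-0.3,0,0],[0,-0.3,0,0],[0,-0.3,0,0],[0,-0.3,0,0],[0,-0.3,0,0],[0,0,0,0]]'
python3 -c "
from h import *
rep(-30,0,34)"
```

```text
time: 10.45
tool_pos: [0.6004, -0.1007, 0.0337]
tool_rot: [0.0, 1.0, 0.012, 0.0]
contact_force: [0.4, -2.2, 1.3]
gripper_width: -0.0
t 10.45 fix mm [-140.9   -0.4   33.7] F fix [-2.3 -0.3  1.3] w -0.0
tooly vs -AX deg (world ccw) -0.3 tilt z [ 9.e-04 -2.e-04 -1.e+00]
tool move cm [ -0.09 -11.09  -0.03]
```

```bash

python3 -m crank '[[0,-0.5,0,0],[0,-0.5,0,0],[0,-0.6,0,0],[0,-0.6,0,0],[0,-0.6,0,0],[0,-0.6,0,0],[0,-0.6,0,0],[0,-0.6,0,0],[0,-0.4,0,0],[0,0,0,0]]'
python3 -c "
from h import *
rep(-30,0,34);grab('wrist','w5')"
```

```text
time: 11.28
tool_pos: [0.5986, -0.0495, 0.0332]
tool_rot: [-0.001, 1.0, 0.013, -0.0]
contact_force: [0.6, 0.1, 1.7]
gripper_width: -0.001
t 11.28 fix mm [-89.6  -0.1  33.2] F fix [ 0.1 -0.6  1.7] w -0.001
tooly vs -AX deg (world ccw) -0.26 tilt z [-2.0e-04  1.4e-03 -1.0e+00]
tool move cm [-0.04 -5.96 -0.08]
```

View pics/w5.png

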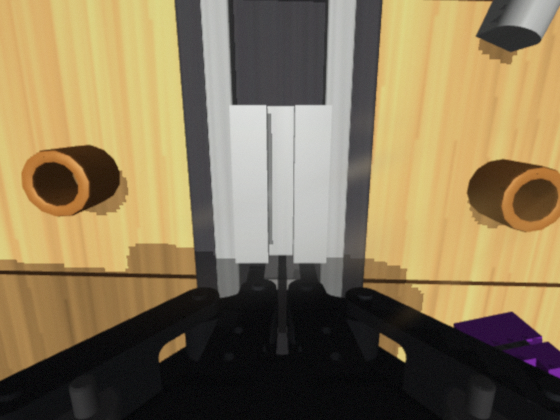

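The die is sliding squarely ahead of the fingertips (rows 105–262). Continue.

```bash

python3 -m crank '[[0,-0.5,0,0],[0,-0.6,0,0],[0,-0.6,0,0],[0,-0.6,0,0],[0,-0.6,0,0],[0,-0.6,0,0],[0,-0.6,0,0],[0,-0.6,0,0],[0,-0.3,0,0],[0,0,0,0]]'
python3 -m crank '[[0,-0.2,0,0],[0,-0.2,0,0],[0,-0.2,0,0],[0,0,0,0],[0,0,0,0]]'
python3 -c "
from h import *
rep(-30,0,34)"
```

```text
time: 12.17
tool_pos: [0.5974, 0.0002, 0.0333]
tool_rot: [-0.001, 1.0, 0.013, -0.0]
contact_force: [0.3, 0.0, -0.0]
gripper_width: 0.003
time: 12.58
tool_pos: [0.5975, 0.0052, 0.0334]
tool_rot: [-0.0, 1.0, 0.012, 0.0]
contact_force: [1.2, -1.8, -0.4]
gripper_width: -0.004
t 12.58 fix mm [-34.9  -0.6  33.4] F fix [-1.9 -1.1 -0.4] w -0.004
tooly vs -AX deg (world ccw) -0.32 tilt z [ 2.e-04  5.e-04 -1.e+00]
tool move cm [-0.07 -0.49 -0.06]
```

```bash

python3 -m crank '[[0,-0.2,0,0],[0,-0.2,0,0],[0,0,0,0],[0,0,0,0]]'
python3 -m crank '[[0,-0.1,0,0],[0,-0.1,0,0],[0,0,0,0],[0,0,0,0]]'
python3 -m crank '[[0,-0.1,0,0],[0,-0.1,0,0],[0,0,0,0],[0,0,0,0]]'
python3 -c "
from h import *
rep(-30,0,34)"
```

```text
time: 12.92
tool_pos: [0.5974, 0.0092, 0.0334]
tool_rot: [-0.0, 1.0, 0.012, 0.0]
contact_force: [0.9, -1.8, 0.8]
gripper_width: -0.0
time: 13.25
tool_pos: [0.5976, 0.0102, 0.0334]
tool_rot: [0.001, 1.0, 0.012, 0.0]
contact_force: [1.0, -5.7, -1.0]
gripper_width: 0.002
time: 13.58
tool_pos: [0.5976, 0.011, 0.0335]
tool_rot: [0.002, 1.0, 0.012, 0.0]
contact_force: [0.8, -8.8, -1.1]
gripper_width: 0.004
t 13.58 fix mm [-29.1  -0.9  33.5] F fix [-8.8 -0.5 -1.1] w 0.004
tooly vs -AX deg (world ccw) -0.3 tilt z [ 8.0e-04 -3.9e-03 -1.0e+00]
tool move cm [-0.09  0.09 -0.05]
```

```bash

python3 -m crank '[[0,-0.1,0,0],[0,-0.1,0,0],[0,0,0,0],[0,0,0,0]]'
python3 -m crank '[[0,0.1,0,0],[0,0.1,0,0],[0,0.2,0,0],[0,0.2,0,0],[0,0.3,0,0],[0,0.5,0,0],[0,0.8,0,0],[0,0.8,0,0],[0,0,0,0]]'
python3 -c "
from h import *
rep(-30,0,34);grab('wrist','w6')"
```

```text
time: 13.92
tool_pos: [0.5975, 0.0128, 0.0335]
tool_rot: [0.002, 1.0, 0.012, 0.0]
contact_force: [0.5, -9.3, -1.3]
gripper_width: 0.003
time: 14.67
tool_pos: [0.598, -0.0164, 0.0334]
tool_rot: [0.0, 1.0, 0.012, 0.0]
contact_force: [-0.3, -0.7, 0.1]
gripper_width: 0.002
t 14.67 fix mm [-56.5  -0.5  33.4] F fix [-0.7  0.3  0.1] w 0.002
tooly vs -AX deg (world ccw) -0.39 tilt z [ 1.e-04 -3.e-04 -1.e+00]
tool move cm [-0.07 -2.65 -0.06]
```

View pics/w6.png

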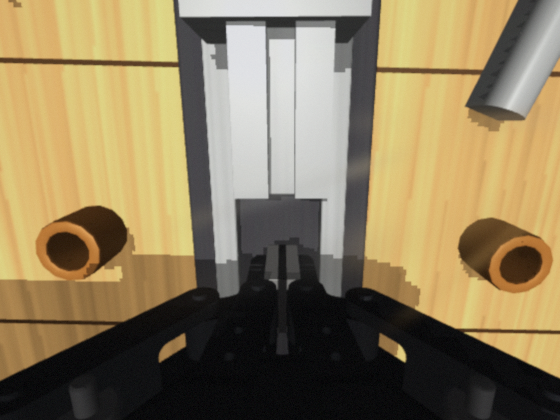

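The fingers are clear, and the die's front end (row ~21) sits against the stop plate (front edge row ~15). Raise, move off, then check from above.

```bash

python3 -m crank '[[0,0,-1.5,0],[0,0,-3,0],[0,0,-3,0],[0,0,-3,0],[0,0,-3,0],[0,0,-3,0],[0,0,0,0]]'
python3 -m crank '[[-2,3,0,0],[-2,3,0,0],[-2,3,0,0],[-2,3,0,0],[-2,3,0,0],[-2,3,0,0],[-2,3,0,0],[0,0,0,0],[0,0,0,0]]'
python3 -c "
from h import *
rep();grab('top','t7');grab('scene','s7')
a=cv2.imread('pics/t7.png')[165:235,145:355]; cv2.imwrite('pics/t7c.png',cv2.resize(a,None,fx=3.8,fy=3.8,interpolation=cv2.INTER_CUBIC))
a=cv2.imread('pics/s7.png')[120:265,230:420]; cv2.imwrite('pics/s7c.png',cv2.resize(a,None,fx=4,fy=4,interpolation=cv2.INTER_CUBIC))
"
```

```text
time: 15.3
tool_pos: [0.6017, -0.0153, 0.2068]
tool_rot: [0.001, 1.0, 0.012, 0.006]
contact_force: [1.4, -0.3, 1.2]
gripper_width: -0.001
time: 16.05
tool_pos: [0.4623, -0.2294, 0.198]
tool_rot: [-0.0, 1.0, 0.011, 0.0]
contact_force: [-0.2, 1.6, 1.0]
gripper_width: -0.0
t 16.05 fix mm [-265.3  141.6  198. ] F fix [1.6 0.1 1. ] w -0.0
tooly vs -AX deg (world ccw) -0.52 tilt z [ 1.e-04  7.e-04 -1.e+00]
```

View pics/t7c.png

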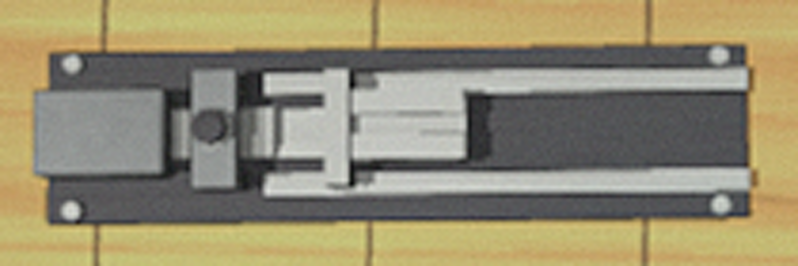

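View pics/s7c.png

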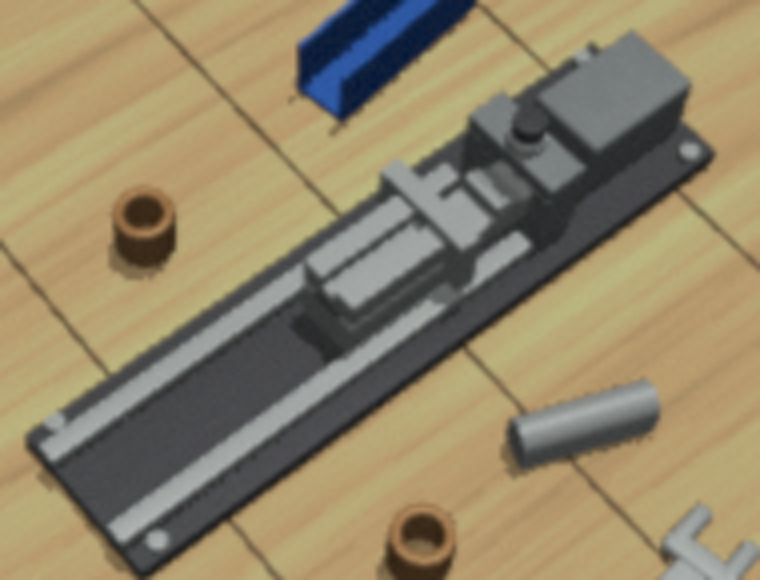

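View pics/t7.png

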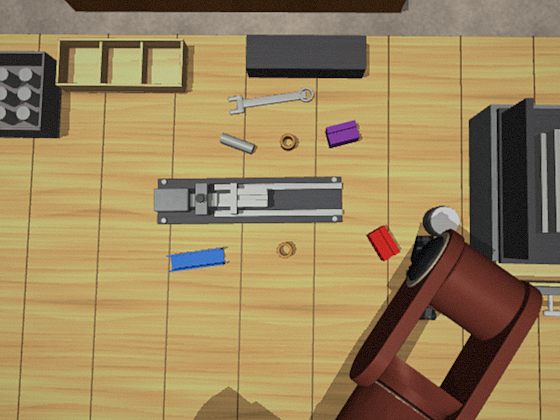

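```bash

python3 -c "
from h import *
f=pickle.load(open('pics/t7.pkl','rb'))
for x,z in((351,.062),(467,.057)):
  q=onz(f,(x+.5)/3.8-.5+145,(125.5)/3.8-.5+165,z);print((q-O)@AX)
rep();manip.job_done()"
```

```text
0.03804842732251338
-0.021450311362928142
t 16.15 fix mm [-263.8  140.5  198.1] F fix [-0.   0.4 -0.8] w -0.003
tooly vs -AX deg (world ccw) -0.31 tilt z [ 1.e-04  8.e-04 -1.e+00]
the job is handed in; nothing more can be done
```

I pushed the stop in to about 38.5 mm of travel. The push force dipped near 31 mm, as expected when the pin drops behind the first tooth. After I let go, the stop sprang back and latched at mid. I then slid the grey hem_die along its channel until the force rose against the stop, pressed about 2 mm further, and took the hand away. The job was handed in at about 16 s.

**Last checks:**
- **Stop:** in the final top picture its face is at fixture x ≈ +38 mm; the wrist picture taken after release gave +41 mm. Both fit the nominal +40 mm, given the camera's 2 mm accuracy.
- **Die:** its rear end is at about −21.5 mm. That puts its front end within about 0.5 mm of the measured stop face, so no gap showed.
- **Pin and other parts:** the pin is down, and the other parts look unmoved in the top picture.
- **Forces:** the highest force in the readings between moves was about 10 N, and the robot was touching nothing at the end.

No check failed. The two stop readings differ by about 3 mm, which I put down to camera calibration and reading the pixels.

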